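# Tare the bowl and bring round the palm sugar

## Task

Set the empty stoneware bowl in the middle of the scale's round platform, let go and press the tare button. Then, leaving the round block of palm sugar standing where it is on the carousel, turn the carousel by pushing one of its rim pegs until the sugar is directly in front, in line with the stand's tongue, and let it come to rest. Finally pick up the sugar and set it gently down in the bowl on the scale, leaving everything else upright and where it belongs and not taring again.

Things in the scene. Friction and masses are not known exactly. Their poses are not given: they have to be found in the camera images.
- bowl_mid (a point): Empty grey stoneware bowl, 55 mm high, loose, 350 g. Point on its axis half-way up, z up. Foot 88 mm across; it widens to 140 mm outside at the rim; the wall is 8 mm thick and nearly upright in its top 25 mm, so the rim can be pinched from above 66 mm from the axis. Inner floor 8 mm above the underside.
- scale_top (a point): Fixed white kitchen scale, body 250 mm (x) by 155 mm (y). Point: centre of the top of its round steel platform, 144 mm across and 30 mm above the worktop. The x axis points away from the scale's control end. The platform does not sink.
- tare_top (a point): Top of the tare button, the only round button on the scale (28 mm across, on the control end nearest the robot, beside the dark display). Presses straight down 6 mm.
- tare (a joint): Tare button travel: 0 up, 0.006 m fully down (5 N), springs back. Counts as pressed beyond 0.004 m.
- stand: Fixed dark steel stand under the carousel; origin on the carousel's axis at worktop height. A tongue 40 mm wide and 12 mm high sticks out along its own -x axis to 188 mm from the axis, with a small round steel stud near its tip: that direction is the carousel's front, roughly towards the robot.
- plate_mid (a point): Bamboo carousel plate, 280 mm across. Point: on its axis, on its upper face, 34 mm above the worktop; its axes turn with the plate. Eight upright pegs, 12 mm thick and 28 mm tall, stand on the face 131 mm from the axis, at 0, 45, 90 ... 315 degrees from the plate's own x axis. The things on the plate stay within 110 mm of the axis and are at most 53 mm tall.
- plate (a joint): Turn of the carousel in rad from its start (0), counter-clockwise from above positive, free both ways for a whole turn; light friction (under 1 N at the rim), stops as soon as it is not pushed.
- sugar_mid (a point): Block of hard palm sugar: plain solid light-brown upright cylinder 48 mm across, 40 mm high, 90 g, with no lid. Point on its axis half-way up. Stands loose on the plate 80 mm from the carousel's axis, to the left or the right of the front.
- jar_mid (a point): Clear glass jar with a steel lid, 50 mm across and 53 mm high, loose on the plate on the other side from the sugar; point at half height. Leave it on the plate.
- tin_mid (a point): Square metal tin, 46 mm wide and 48 mm high, loose on the back of the plate; point at half height. Leave it.
- cellar_mid (a point): Small open white salt dish, 50 mm across and 30 mm high, loose on the back of the plate; point at half height. Leave it.
- cup_large: Steel measuring cup, 84 mm across and 45 mm high with a flat handle, on the worktop to the right of the carousel; origin under its centre. Leave it.
- cup_small: Steel measuring cup, 60 mm across and 30 mm high with a flat handle, on the worktop at the back left; origin under its centre. Leave it.
- coasters: Stack of five bamboo coasters, 96 mm across and 40 mm high, behind the scale; origin under its centre. Leave it.
Not all that is in view belongs to the job. What is meant by the part that bears sugar_mid is not blue, and is the smaller of those in its own colour.

How it is judged:
On the way, in this order (a step that is already met when the one before it is completed fails the run):
1. the empty bowl stands on the scale's platform, released and at rest (horizontal distance between bowl_mid and scale_top below 0.025 m and z of bowl_mid in the frame of scale_top between 0.02 and 0.034 m and angle between bowl_mid's own z axis and vertical below 0.1 rad and linear speed of bowl below 0.02 m/s and contact force between the fingers and bowl below 0.1 N), for 0.2 s.
2. the tare button is pressed with the empty bowl on the scale (horizontal distance between bowl_mid and scale_top below 0.025 m and z of bowl_mid in the frame of scale_top between 0.02 and 0.034 m and angle between bowl_mid's own z axis and vertical below 0.1 rad and value of joint tare above 0.004 m), for 0.05 s.
3. the carousel has been turned so that the sugar, still standing on it, faces front within 18 mm of the tongue's centre line, at rest (y of sugar_mid in the frame of stand between -0.018 and 0.018 m and x of sugar_mid in the frame of stand between -0.1 and -0.06 m and height (world z) of sugar_mid between 0.048 and 0.06 m and (value of joint plate above 0.4 rad or value of joint plate below -0.4 rad) and velocity of joint plate between -0.05 and 0.05 rad/s), for 0.2 s.
At the end, for the whole second after the job is handed in: The bowl stands upright on the scale with its axis within 25 mm of the platform's centre, the sugar lies or stands inside it (within 45 mm of its axis), the tare button is up, the jar, tin and salt dish stand upright on the carousel, and all is at rest (horizontal distance between bowl_mid and scale_top below 0.025 m and z of bowl_mid in the frame of scale_top between 0.02 and 0.034 m and angle between bowl_mid's own z axis and vertical below 0.1 rad and horizontal distance between sugar_mid and bowl_mid below 0.045 m and z of sugar_mid in the frame of bowl_mid between -0.012 and 0.025 m and linear speed of each of sugar, bowl below 0.02 m/s and value of joint tare below 0.002 m and velocity of joint plate between -0.05 and 0.05 rad/s and angle between each of jar_mid, tin_mid, cellar_mid's own z axis and vertical below 0.2 rad and horizontal distance between each of jar_mid, tin_mid, cellar_mid and plate_mid below 0.115 m); the robot touches nothing.
It fails at once if the sugar is gripped or pushed on the carousel before it faces front (contact force between the fingers and sugar above 1 N and horizontal distance between sugar_mid and plate_mid below 0.12 m and height (world z) of sugar_mid below 0.062 m and (y of sugar_mid in the frame of stand above 0.035 m or y of sugar_mid in the frame of stand below -0.035 m)).
It fails at once if tare is pressed with the sugar in the bowl (value of joint tare above 0.004 m and horizontal distance between sugar_mid and bowl_mid below 0.045 m and z of sugar_mid in the frame of bowl_mid between -0.012 and 0.025 m).
It fails at once if the sugar is dropped or thrown into the bowl (linear speed of sugar above 0.8 m/s and horizontal distance between sugar_mid and bowl_mid below 0.06 m and z of sugar_mid in the frame of bowl_mid below 0.06 m).
It fails at once if a thing on the carousel is tipped over or taken off it (angle between any of jar_mid, tin_mid, cellar_mid's own z axis and vertical above 0.6 rad or horizontal distance between any of jar_mid, tin_mid, cellar_mid and plate_mid above 0.13 m).
It fails at once if a measuring cup or the coasters are knocked away (distance of any of cup_large, cup_small, coasters from where it was at the start of the episode above 0.04 m).
It also fails if it takes over 64 s, if anything falls off the work surface, if the arm or the gripper's body presses on something with over 40 N, if the wrist force passes 120 N, or if a joint passes its speed limit or range.

## Robot

A 7-joint arm with a two-finger parallel gripper is mounted at the origin on the work surface. World frame = base frame: x ahead of the robot, y to its left, z up, the work surface at z = 0. Lengths are in m, angles in rad, forces in N, time in s.
With the tool pointing down it reaches from about 0.4 to 0.85 m from the base axis. Payload 10.4 kg.
Tool frame: the origin (TCP) lies at the very end of the fingers, on their centre line; the grasp point (between the pads) lies 19 mm behind it (manip.tcp_to_grasp is the distance from the TCP to the grasp point, in m); x points along the fingers, y is the direction in which the jaws open and shut, and the axes are right-handed (so a half turn about x gives the same grasp; the last joint's range is limited). The gripper opens to 85 mm and grips with 20 to 120 N. Pads are 22 mm wide; open, the fingers measure 114 mm over their backs; the gripper's body (76 mm by 85 mm) begins 54 mm behind the grasp point. The pads swing forward as they close: fully open they stand 13 mm farther back than shut.
Start: joints at [-1.364, 0.332, -0.065, 1.46, 0.022, 1.35, -0.088], TCP at [0.142, 0.609, 0.231] pointing down, gripper open.
Joint ranges: [-2.6, 2.6], [-0.5, 2.12], [-1.47, 1.34], [0.16, 2.42], [-1.27, 4.41], [0.06, 2.06], [-2.6, 2.6]. Speed limits (rad/s): [2.22, 2.22, 2.79, 2.79, 3.14, 3.14, 3.14].

## Interface

Orientations are given as a unit quaternion [x, y, z, w].
In Python, from workcell import manip, cams, hand_in gives the robot as it stands.
- The arm moves only by the shell command python3 -m handwheel 'ROWS' [FORCE]. ROWS is text: rows parted by semicolons, each of 7 numbers parted by spaces: the shift along the tool's x, y, z in mm, then the turn, a rotation vector about the tool's x, y, z in rad, then the finger opening in mm, from 0 to 85.4. A call has 1 to 8 rows; each row shifts and turns the commanded pose from where the row before left it, along the tool's axes as they then stand; what a row does not reach is not made up. A row lasts 1/10 s, in which the tool goes at most 50 mm and 8.59 degrees, less where a joint would pass 70% of its speed; a pose out of reach is approached as far as the arm can. A call with a gripper value outside its range is refused whole. The fingers move at their own pace and stop on an object; FORCE is the grip in N (left out, the last holds). Time passes only in rows, so rows that do not move let the fingers close. It gives the time, the measured TCP pose, the force and the opening at its end, in the units of the state.
- manip.get_obs(): the state, without advancing time (a new reading comes with each control period).
- cams.camera(name): name is "scene" or "top"; returns a dict with "color" (480x640x3 uint8, blue, green, red), "depth" (480x640 float32, m along the optical axis (not along the pixel's ray), 0 where there is no reading), "camera_matrix" (3x3 intrinsics, pixels), "origin" and "attitude" of the camera in the world. Camera axes: x right, y down, z forward; pixel columns grow to the right and rows downward; lengths in m; the calibration is good to about 2 mm. A picture is of the moment at which its call begins.
- hand_in(): hands the job in, once; it reports no verdict.
Trained networks look in the newest picture that a camera, given by its name, has taken for a name from the list of things; names that differ only in an ending like _2 or _b are one class to them, and where a whole thing is asked for, a point or a joint stands for the part that bears it (a point fixed in the world has none). Each returns a list of dicts, best first, with "conf" (0 to 1); they miss things now and then, are a little off and sometimes report something else, mostly with a low value. They report only what shows in the picture. A call takes as long as a camera call. They do not tell look-alikes from the thing itself.
- cams.recognise(camera, thing): "box" ([left, top, width, height] in pixels, round what is visible of it).
- cams.outline_of(camera, thing): "region" (480x640 bool, what is visible of it) and "box" ([left, top, width, height] in pixels, round what is visible of it).
The state is a dict: "clock": time; "joint_pos": joint angles; "joint_velocities": joint speeds; "tau": joint torques, N m; "position": TCP position; "ee_rot": TCP orientation; "ft_force": force on the tool from outside, world axes, zero at the start; "torque": the same for the moment, N m; "grip_width": opening from 0.0 (shut) to 1.0 (fully open).
Only numpy, scipy, OpenCV 4.12 (cv2) and the standard library are available. Lean on these libraries where they do the work, as an engineer would, in place of code of your own. Each camera call takes 0.05 s, during which the arm holds its last target.

## Working session

There is one attempt and no reset: what is moved stays moved. The work goes in short steps, Python scripts to look and compute and a shell command to move; the robot and the scene stay as the last step left them, time stands still between calls to the robot, and variables do not carry over. Pictures are saved under pics/ and viewed, and the job is handed in when it is done.

```bash
ls; mkdir -p pics; cat > h.py <<'E'
import numpy as np, cv2
from scipy.spatial.transform import Rotation as R
from workcell import manip, cams, hand_in
def rot(a):
    a=np.array(a,float)
    return a if a.shape==(3,3) else R.from_quat(a).as_matrix()
def cloud(c):
    K=np.array(c["camera_matrix"]);d=c["depth"];v,u=np.mgrid[0:480,0:640]
    p=np.stack([(u-K[0,2])/K[0,0]*d,(v-K[1,2])/K[1,1]*d,d],-1)
    return p@rot(c["attitude"]).T+np.array(c["origin"])
def proj(c,P):
    K=np.array(c["camera_matrix"]);q=(np.array(P)-c["origin"])@rot(c["attitude"]);q=q@K.T
    return q[...,:2]/q[...,2:]
E
python3 - <<'E'
from h import *
o=manip.get_obs();print({k:np.round(v,3) for k,v in o.items()}, manip.tcp_to_grasp)
for n in("scene","top"):
    c=cams.camera(n);cv2.imwrite(f"pics/{n}0.png",c["color"]);print(n,c["origin"],c["attitude"],c["camera_matrix"])
    P=cloud(c)
    for t in ["bowl_mid","scale_top","tare_top","stand","plate_mid","sugar_mid","jar_mid","tin_mid","cellar_mid"]:
        for r in cams.outline_of(n,t)[:3]:
            m=r["region"]&(c["depth"]>0);p=P[m]
            if len(p): print(t,round(r["conf"],2),r["box"],"med",np.median(p,0).round(3),"min",np.percentile(p,2,axis=0).round(3),"max",np.percentile(p,98,axis=0).round(3))
E
```

```text
pics
{'clock': np.float64(0.0), 'joint_pos': array([-1.364,  0.333, -0.065,  1.461,  0.022,  1.35 , -0.088]), 'joint_velocities': array([-0.001,  0.001,  0.001,  0.001,  0.001,  0.   ,  0.001]), 'tau': array([-1.0000e-03, -6.2546e+01,  4.9000e-02, -3.9160e+01,  1.6000e-02,
        1.0000e-02,  0.0000e+00]), 'position': array([0.142, 0.608, 0.231]), 'ee_rot': array([ 0.081,  0.702, -0.082,  0.702]), 'ft_force': array([-0.448,  0.524,  1.274]), 'torque': array([ 0.003, -0.03 , -0.02 ]), 'grip_width': np.float64(1.0)} 0.0187
scene [ 1.3393174  -0.71013646  0.78059543] [ 0.81428161  0.34192238 -0.18898851 -0.42932259] [[494.02513      0.         316.998479  ]
 [  0.         494.02513    237.26561887]
 [  0.           0.           1.        ]]
bowl_mid 0.9 [380.1, 177.6, 41.3, 32.8] med [0.533 0.418 0.035] min [0.476 0.339 0.007] max [0.605 0.47  0.056]
scale_top 0.89 [296.7, 205.6, 99.9, 61.1] med [0.588 0.124 0.023] min [0.454 0.059 0.005] max [0.691 0.213 0.034]
tare_top 0.39 [326.0, 204.5, 11.2, 10.2] med [0.475 0.172 0.042] min [0.461 0.161 0.035] max [0.486 0.186 0.046]
stand 0.58 [
[... 2506 characters left out ...]
228.8, 26.2, 20.2] med [ 0.608 -0.229  0.073] min [ 0.587 -0.253  0.044] max [ 0.631 -0.209  0.079]
sugar_mid 0.57 [471.0, 220.1, 29.0, 25.3] med [ 0.632 -0.407  0.05 ] min [ 0.606 -0.44   0.004] max [ 0.661 -0.383  0.056]
jar_mid 0.69 [341.1, 219.9, 18.6, 20.1] med [ 0.616 -0.077  0.085] min [ 0.597 -0.101  0.036] max [ 0.642 -0.055  0.092]
tin_mid 0.6 [356.4, 185.2, 24.9, 24.3] med [ 0.704 -0.117  0.081] min [ 0.681 -0.142  0.05 ] max [ 0.73  -0.095  0.087]
tin_mid 0.38 [226.5, 203.4, 69.0, 105.4] med [0.559 0.143 0.025] min [0.443 0.067 0.014] max [0.683 0.221 0.037]
cellar_mid 0.56 [390.9, 190.5, 22.2, 22.8] med [ 0.705 -0.205  0.046] min [ 0.679 -0.225  0.034] max [ 0.725 -0.179  0.068]
```

View pics/scene0.png

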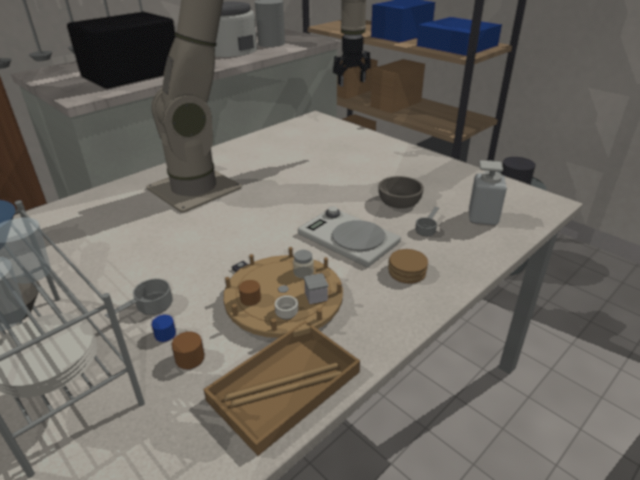

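View pics/top0.png

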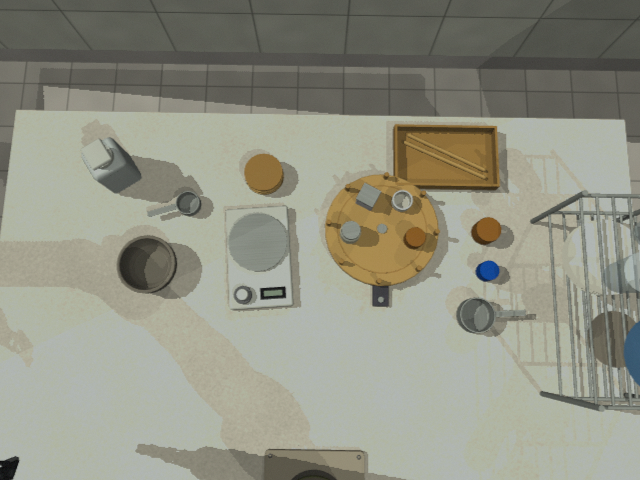

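The scene view shows the carousel at (283,293), with the sugar on it at (249,293) and a larger brown block beside it on the table at (188,350). In the top view the sugar is at (415,238), the bowl at (147,264), the platform at (259,242), the button at (243,295) and the tongue stud at (381,299). Next I'll fit the geometry.

```bash
cat > fit.py <<'E'
from h import *
from scipy.optimize import least_squares
def circ(p,r=None):
    p=p[:,:2];c0=p.mean(0)
    if r is None:
        s=least_squares(lambda x:np.hypot(*(p-x[:2]).T)-x[2],[*c0,.05],loss='soft_l1',f_scale=.002).x
    else: s=least_squares(lambda x:np.hypot(*(p-x[:2]).T)-r,c0,loss='soft_l1',f_scale=.002).x
    return s.round(4)
def pix2z(c,uv,z):
    K=np.array(c["camera_matrix"]);uv=np.atleast_2d(uv)
    d=np.c_[(uv[:,0]-K[0,2])/K[0,0],(uv[:,1]-K[1,2])/K[1,1],np.ones(len(uv))]@rot(c["attitude"]).T
    o=np.array(c["origin"]);return o+d*((z-o[2])/d[:,2])[:,None]
E
python3 - <<'E'
from fit import *
for n in("top","scene"):
    c=cams.camera(n);P=cloud(c);z=P[...,2];ok=c["depth"]>0
    def near(x,y,r): return ok&(np.hypot(P[...,0]-x,P[...,1]-y)<r)
    m=near(.54,.41,.1)&(z>.045);p=P[m];print(n,"bowl rim",circ(p,.066),circ(p),len(p),np.percentile(p[:,2],[50,95]))
    m=near(.6,-.16,.2)&(z<.04)&(z>.02)
    # plate outline
    r=cams.outline_of(n,"plate_mid")[0]["region"].astype(np.uint8)
    cs=max(cv2.findContours(r,0,1)[0],key=cv2.contourArea)
    h=cv2.convexHull(cs)[:,0,:];print("plate hull",circ(pix2z(c,h,.034),None),circ(pix2z(c,h,.034),.14))
    m=near(.61,-.235,.04)&(z>.068)&(z<.085);p=P[m];print("sugar top",p.mean(0).round(4),circ(cv2.convexHull(p[:,:2].astype(np.float32))[:,0,:],.024),len(p))
    m=near(.62,-.085,.05)&(z>.078);p=P[m];print("jar top",((p.min(0)+p.max(0))/2).round(4),len(p))
    m=near(.47,.175,.03)&(z>.038);p=P[m];print("tare",p.mean(0).round(4),p[:,2].max(),len(p))
    # platform: grey circle by colour
    g=cv2.cvtColor(c["color"],6)
    s=cams.recognise(n,"scale_top")[0]["box"];print("scale box",s)
    m=near(.57,.14,.2)&(z>.012)&(z<.04);p=P[m][:,:2].astype(np.float32);rr=cv2.minAreaRect(p);print("scale body",rr)
c=cams.camera("top")
im=c["color"][180:320,200:450];cv2.imwrite("pics/z.png",cv2.resize(im,None,fx=3.2,fy=3.2,interpolation=2))
g=cv2.cvtColor(c["color"],6)
hc=cv2.HoughCircles(cv2.GaussianBlur(g,(3,3),0)[190:320,215:300],3,1.5,40,param1=80,param2=15,minRadius=26,maxRadius=34);print(hc)
if hc is not None: print(pix2z(c,hc[0][:,:2]+[215,190],.03))
E
```

```text
top bowl rim [0.5368 0.4076] [0.5368 0.4077 0.0652] 694 [0.0535623 0.058081 ]
plate hull [ 0.6364 -0.1566  0.1408] [ 0.6361 -0.1565]
sugar top [ 0.6096 -0.2311  0.074 ] [ 0.6103 -0.2315] 316
jar top [ 0.6211 -0.0779  0.0861] 272
tare [0.4694 0.178  0.0434] 0.050635984509487475 110
scale box [226.6, 203.6, 67.4, 107.3]
scale body ((0.6099530458450317, 0.1125907152891159), (0.3394605815410614, 0.31751152873039246), 23.63873291015625)
scene bowl rim [0.5391 0.4041] [0.5391 0.4041 0.0653] 372 [0.05187012 0.05559365]
plate hull [ 0.6389 -0.1589  0.1476] [ 0.6464 -0.1656]
sugar top [ 0.6134 -0.2356  0.0732] [ 0.611  -0.2346] 258
jar top [ 0.6221 -0.0815  0.0839] 199
tare [0.4735 0.1726 0.0423] 0.045507764367103465 49
scale box [298.0, 207.0, 102.7, 62.6]
scale body ((0.5979450941085815, 0.13910242915153503), (0.3671640157699585, 0.325238436460495), 53.97767639160156)
[[[ 42.75  56.25  33.05]
  [ 45.75 110.25  28.1 ]]]
[[0.58771299 0.14517011 0.03      ]
 [0.4564638  0.13308451 0.03      ]]
```

View pics/z.png

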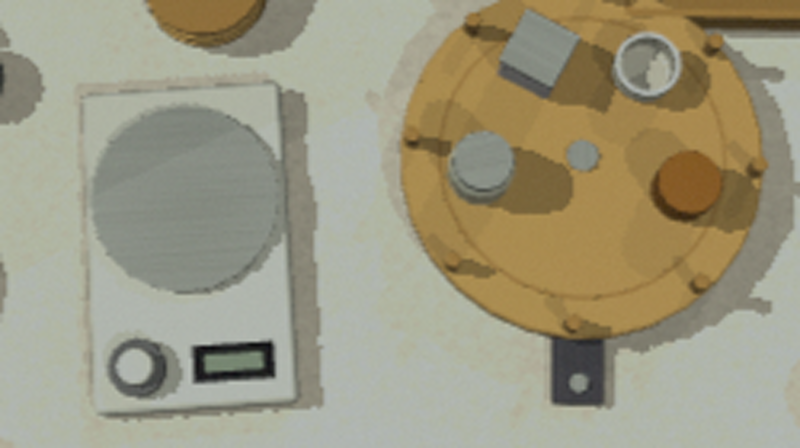

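```bash
python3 - <<'E'
from fit import *
c=cams.camera("top")
f=lambda a,z:pix2z(c,np.array(a,float)/3.2+[200-.35,180-.35],z).round(4)
print("plat",f([[186,198.5]],.03)); print("tare",f([[136,366]],.045))
ctr=f([[582,157]],.034)[0,:2];print("plate c",ctr, f([[401,157],[763,157],[582,338]],.034))
print("stud",f([[578,382]],.014)[0], "tongue corners",f([[552,403],[605,404],[605,341],[553,341]],.012))
C=np.array([.6365,-.157])
for a in [(473,22),(411,135),(453,264),(571,322),(700,283),(756,166),(714,42)]:
    p=f([a],.06)[0,:2]-C;print(a,p,np.hypot(*p).round(4),np.degrees(np.arctan2(p[1],p[0])).round(1))
E
```

```text
plat [[0.5991 0.1455 0.03  ]]
tare [[0.4694 0.1762 0.045 ]]
plate c [ 0.6358 -0.1571] [[ 0.6335 -0.0184  0.034 ]
 [ 0.6382 -0.2959  0.034 ]
 [ 0.4969 -0.1564  0.034 ]]
stud [ 0.4654 -0.1556  0.014 ] tongue corners [[ 0.4493 -0.1361  0.012 ]
 [ 0.4492 -0.1763  0.012 ]
 [ 0.4971 -0.1767  0.012 ]
 [ 0.4964 -0.1369  0.012 ]]
(473, 22) [0.0975 0.0856] 0.1297 41.3
(411, 135) [0.0086 0.1316] 0.1319 86.3
(453, 264) [-0.0888  0.0992] 0.1331 131.8
(571, 322) [-0.1304  0.0117] 0.1309 174.9
(700, 283) [-0.0998 -0.084 ] 0.1304 -139.9
(756, 166) [-0.0107 -0.1275] 0.1279 -94.8
(714, 42) [ 0.085  -0.0978] 0.1296 -49.0
```

```bash
python3 -m handwheel '0 0 0 -0.117 0 0 40; 0 0 0 -0.117 0 0 40; 0 -26.8 39.5 0 0 0 40; 0 -26.8 39.5 0 0 0 40; 0 -26.8 39.5 0 0 0 40; 0 -26.8 39.5 0 0 0 40; 0 -26.8 39.5 0 0 0 40; 0 -26.8 39.5 0 0 0 40' 80
```

```text
clock: 2.2
position: [0.3815, 0.4475, 0.2316]
ee_rot: [-0.001, 0.707, 0.002, 0.707]
ft_force: [0.0, 0.9, -0.4]
grip_width: 0.47
```

```bash
cat > st.py <<'E'
from h import *
o=manip.get_obs();r=R.from_quat(o["ee_rot"]).as_matrix()
print("t",round(float(o["clock"]),2),"p",np.round(o["position"],4),"x",r[:,0].round(3),"y",r[:,1].round(3),"z",r[:,2].round(3),"F",np.round(o["ft_force"],1),"w",round(float(o["grip_width"]),3),"q7",np.round(o["joint_pos"],2))
E
python3 st.py
```

```text
t 2.2 p [0.3815 0.4475 0.2316] x [ 0.     0.001 -1.   ] y [-0.004  1.     0.001] z [1.    0.004 0.   ] F [ 0.   0.9 -0.4] w 0.47 q7 [-0.99  0.25  0.06  1.57 -0.02  1.33  0.64]
```

```bash
python3 -m handwheel '0 -26.9 39.2 0 0 0 40; 0 -26.9 39.2 0 0 0 40; 0 -26.9 39.2 0 0 0 40; 0 -26.9 39.2 0 0 0 40; 45 0 0 0 0 0 40; 45 0 0 0 0 0 40; 45 0 0 0 0 0 40; 0 0 0 0 0 0 40'; python3 st.py; python3 - <<'E'
from fit import *
c=cams.camera("scene");cv2.imwrite("pics/a1.png",cv2.resize(c["color"][120:270,300:500],None,fx=4,fy=4))
c=cams.camera("top");cv2.imwrite("pics/a2.png",cv2.resize(c["color"][180:330,60:260],None,fx=4,fy=4))
E
```

```text
clock: 3.0
position: [0.5338, 0.3396, 0.09]
ee_rot: [-0.004, 0.71, -0.001, 0.704]
ft_force: [-0.9, -0.6, -0.5]
grip_width: 0.466
t 3.0 p [0.5338 0.3396 0.09  ] x [-0.009 -0.006 -1.   ] y [-0.004  1.    -0.006] z [ 1.     0.004 -0.009] F [-0.9 -0.6 -0.5] w 0.466 q7 [-0.76  0.46  0.15  1.6  -0.08  1.1   0.99]
```

View pics/a1.png

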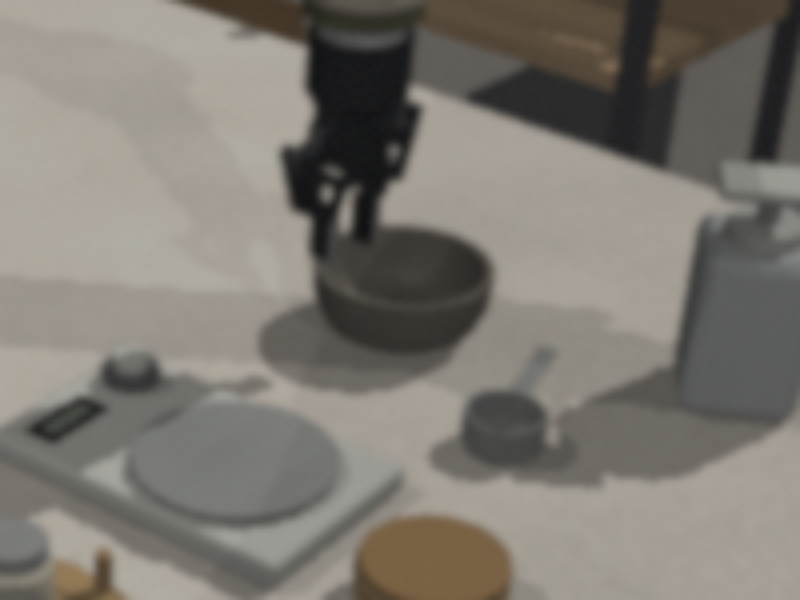

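View pics/a2.png

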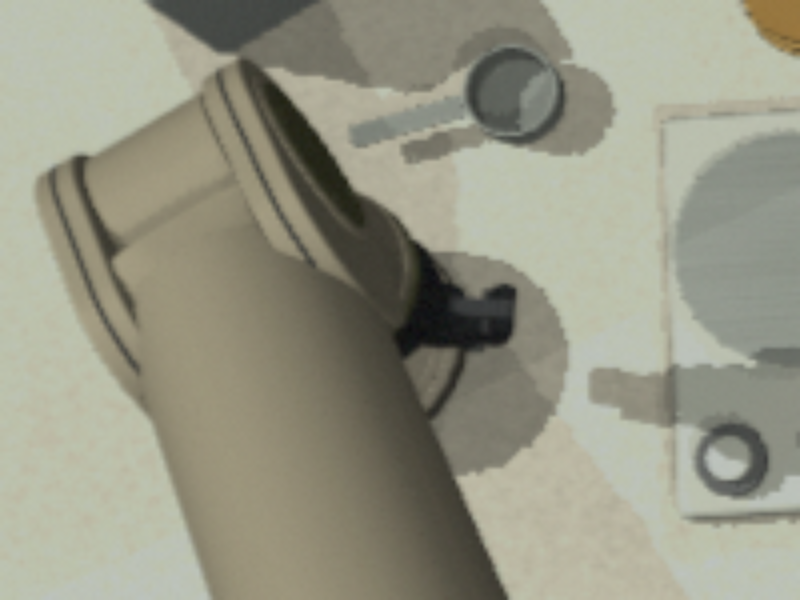

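The scene crop shows the outer finger at (320,250) and the inner one at (365,235), either side of the bowl's near rim. I'll descend and pinch.

```bash
python3 -m handwheel '20 0 2 0 0 0 40; 20 0 2 0 0 0 40; 17 0 0 0 0 0 40; 0 0 0 0 0 0 40; 0 0 0 0 0 0 0; 0 0 0 0 0 0 0; 0 0 0 0 0 0 0; 0 0 0 0 0 0 0' 80; python3 st.py
```

```text
clock: 3.9
position: [0.5424, 0.3436, 0.0422]
ee_rot: [-0.0, 0.706, 0.003, 0.708]
ft_force: [-0.5, 1.0, 6.6]
grip_width: 0.067
t 3.9 p [0.5424 0.3436 0.0422] x [ 0.003  0.004 -1.   ] y [-0.005  1.     0.004] z [1.    0.005 0.003] F [-0.5  1.   6.6] w 0.067 q7 [-0.75  0.53  0.14  1.62 -0.09  1.    1.  ]
```

```bash
python3 -m handwheel '0 0 0 0 0 0 0; 0 0 0 0 0 0 0; -15 0 0 0 0 0 0; -30 0 0 0 0 0 0; -30 0 0 0 0 0 0; -30 0 0 0 0 0 0; 0 0 0 0 0 0 0'; python3 st.py; python3 - <<'E'
from fit import *
c=cams.camera("scene");cv2.imwrite("pics/a3.png",cv2.resize(c["color"][100:250,300:500],None,fx=4,fy=4))
P=cloud(c);r=cams.outline_of("scene","bowl_mid")[0];p=P[r["region"]];print(np.percentile(p,[2,98],axis=0))
q=p[p[:,2]>np.percentile(p[:,2],98)-.02]
E
```

```text
clock: 4.6
position: [0.5434, 0.3428, 0.1504]
ee_rot: [0.0, 0.705, 0.003, 0.709]
ft_force: [0.7, 0.1, -2.1]
grip_width: 0.067
t 4.6 p [0.5434 0.3428 0.1504] x [ 0.006  0.005 -1.   ] y [-0.004  1.     0.005] z [1.    0.004 0.006] F [ 0.7  0.1 -2.1] w 0.067 q7 [-0.76  0.42  0.16  1.53 -0.07  1.19  0.99]
[[ 0.64854266  0.29205899 -0.00243118]
 [ 0.72558142  0.41602516  0.03051338]]
```

View pics/a3.png

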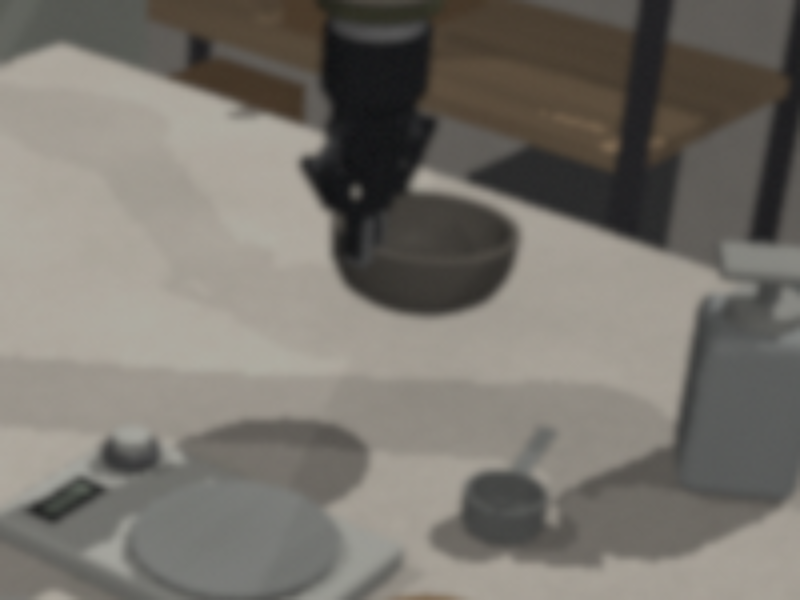

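```bash
python3 - <<'E'
from fit import *
c=cams.camera("scene");P=cloud(c);m=(c["depth"]>0)&(abs(P[...,0]-.54)<.1)&(P[...,1]>.36)&(P[...,1]<.5)&(P[...,2]>.09)&(P[...,2]<.19)
p=P[m];print(len(p),np.percentile(p[:,2],[1,50,99]));q=p[p[:,2]>.151];print(circ(q),circ(q,.067),len(q))
A=np.c_[q[:,:2],np.ones(len(q))];print(np.linalg.lstsq(A,q[:,2],rcond=None)[0])
E
```

```text
686 [0.10527996 0.13299712 0.1552043 ]
[0.5473 0.4014 0.0659] [0.5466 0.4012] 55
[-0.03836516 -0.07422223  0.20621088]
```

```bash
python3 -m handwheel '0 -30 6 0 0 0 0; 0 -40 8 0 0 0 0; 0 -40 8 0 0 0 0; 0 -40 9 0 0 0 0; 0 -40 9 0 0 0 0; 0 -40 9 0 0 0 0; 0 -31 6 0 0 0 0; 0 0 0 0 0 0 0'; python3 st.py; python3 - <<'E'
from fit import *
c=cams.camera("scene");cv2.imwrite("pics/a4.png",cv2.resize(c["color"][130:280,250:450],None,fx=4,fy=4))
P=cloud(c);m=(c["depth"]>0)&(abs(P[...,0]-.6)<.1)&(P[...,1]>.1)&(P[...,1]<.25)&(P[...,2]>.09)&(P[...,2]<.19)
p=P[m];q=p[p[:,2]>.145];print(circ(q),circ(q,.067),len(q),np.percentile(p[:,2],[1,99]))
E
```

```text
clock: 5.55
position: [0.5973, 0.0741, 0.1429]
ee_rot: [-0.0, 0.708, -0.003, 0.706]
ft_force: [0.8, -1.0, -3.5]
grip_width: 0.067
t 5.55 p [0.5973 0.0741 0.1429] x [-0.002 -0.004 -1.   ] y [ 0.004  1.    -0.004] z [ 1.    -0.004 -0.002] F [ 0.8 -1.  -3.5] w 0.067 q7 [-0.43  0.35  0.28  1.65 -0.1   1.16  1.44]
[0.6045 0.1347 0.0654] [0.603  0.1331] 154 [0.1015003  0.15131055]
```

View pics/a4.png

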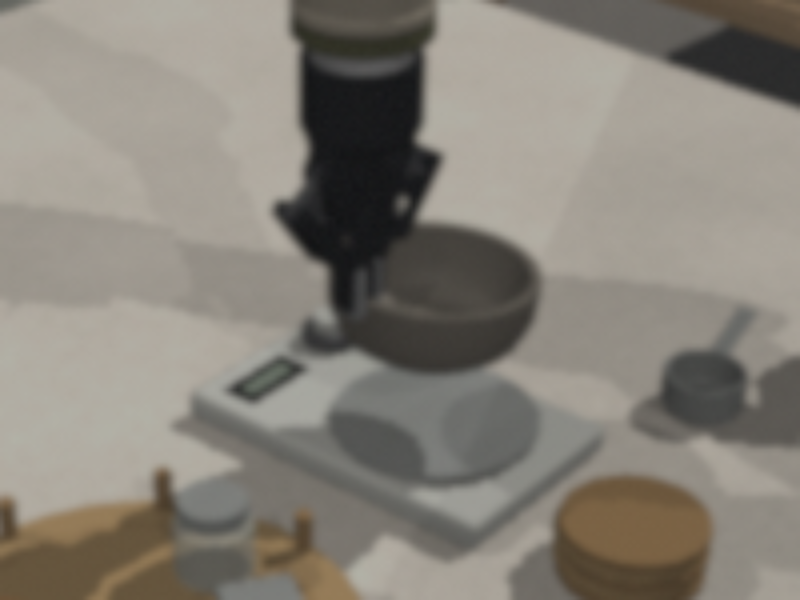

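```bash
python3 -m handwheel '20 4 -2 0 0 0 0; 25 4 -1 0 0 0 0; 15 0 0 0 0 0 0; 5 0 0 0 0 0 0; 0 0 0 0 0 0 0'; python3 st.py
```

```text
clock: 6.1
position: [0.5939, 0.0893, 0.0787]
ee_rot: [-0.002, 0.708, 0.002, 0.707]
ft_force: [0.1, -0.6, -3.5]
grip_width: 0.065
t 6.1 p [0.5939 0.0893 0.0787] x [-0.001 -0.    -1.   ] y [-0.005  1.    -0.   ] z [ 1.     0.005 -0.001] F [ 0.1 -0.6 -3.5] w 0.065 q7 [-0.43  0.41  0.26  1.71 -0.12  1.04  1.44]
```

```bash
python3 -m handwheel '3 0 0 0 0 0 0; 0 0 0 0 0 0 0'; python3 st.py;  python3 - <<'E'
from fit import *
c=cams.camera("scene");cv2.imwrite("pics/a5.png",cv2.resize(c["color"][130:280,250:450],None,fx=4,fy=4))
P=cloud(c);m=(c["depth"]>0)&(abs(P[...,0]-.6)<.1)&(P[...,1]>.1)&(P[...,1]<.25)&(P[...,2]>.036)&(P[...,2]<.15)
p=P[m];q=p[p[:,2]>np.percentile(p[:,2],99)-.006];print(circ(q),circ(q,.067),len(q),np.percentile(p[:,2],[1,99]))
E
```

```text
clock: 6.3
position: [0.595, 0.089, 0.077]
ee_rot: [-0.001, 0.707, 0.002, 0.708]
ft_force: [0.5, -0.6, -1.7]
grip_width: 0.063
t 6.3 p [0.595 0.089 0.077] x [ 0.001  0.    -1.   ] y [-0.004  1.     0.   ] z [1.    0.004 0.001] F [ 0.5 -0.6 -1.7] w 0.063 q7 [-0.43  0.41  0.26  1.71 -0.12  1.03  1.44]
[0.642  0.1252 0.0397] [0.6697 0.1311] 29 [0.03731173 0.14655437]
```

View pics/a5.png

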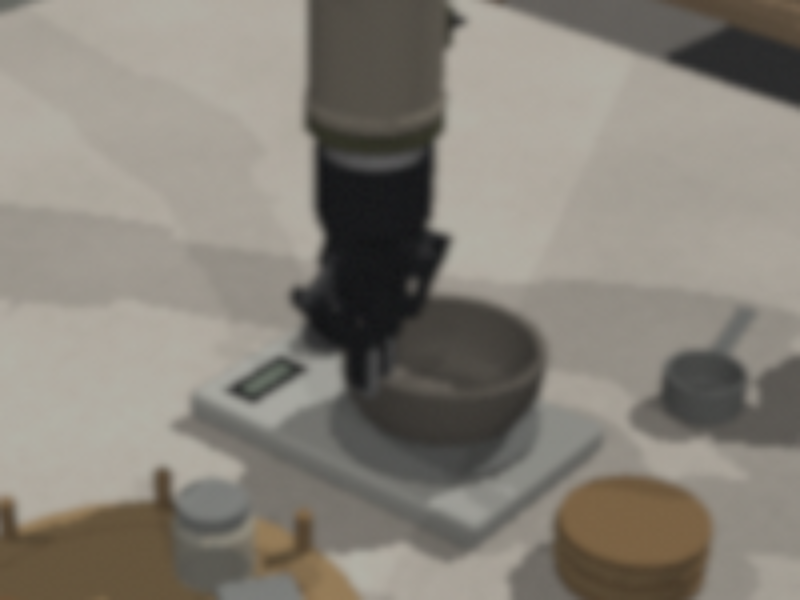

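```bash
python3 -m handwheel '0 -5 0 0 0 0 0; 0 0 0 0 0 0 0; 0 0 0 0 0 0 0'; python3 st.py;  python3 - <<'E'
from fit import *
c=cams.camera("scene")
P=cloud(c);m=(c["depth"]>0)&(abs(P[...,0]-.6)<.1)&(P[...,1]>.1)&(P[...,1]<.25)&(P[...,2]>.036)&(P[...,2]<.1)
p=P[m];q=p[p[:,2]>.079];print(circ(q),circ(q,.067),len(q),np.percentile(p[:,2],[1,99]))
E
```

```text
clock: 6.65
position: [0.5946, 0.0834, 0.0767]
ee_rot: [-0.001, 0.707, 0.001, 0.707]
ft_force: [0.3, -2.3, 0.5]
grip_width: 0.07
t 6.65 p [0.5946 0.0834 0.0767] x [ 0.001 -0.    -1.   ] y [-0.003  1.    -0.   ] z [1.    0.003 0.001] F [ 0.3 -2.3  0.5] w 0.07 q7 [-0.42  0.41  0.26  1.71 -0.12  1.03  1.45]
[0.6017 0.1433 0.0652] [0.6    0.1416] 203 [0.03672474 0.08742855]
```

```bash
python3 -m handwheel '2 0 0 0 0 0 0; 0 0 0 0 0 0 0'; python3 st.py
```

```text
clock: 6.9
position: [0.5947, 0.0836, 0.0745]
ee_rot: [-0.001, 0.707, 0.001, 0.707]
ft_force: [0.2, -3.0, 2.3]
grip_width: 0.068
t 6.9 p [0.5947 0.0836 0.0745] x [ 0.001 -0.    -1.   ] y [-0.004  1.    -0.   ] z [1.    0.004 0.001] F [ 0.2 -3.   2.3] w 0.068 q7 [-0.42  0.42  0.26  1.71 -0.12  1.03  1.45]
```

```bash
python3 -m handwheel '0 0 0 0 0 0 30; 0 0 0 0 0 0 30; 0 0 0 0 0 0 30; -20 0 0 0 0 0 30; -40 0 0 0 0 0 30; -40 0 0 0 0 0 0; 0 0 0 0 0 0 0'; python3 st.py;  python3 - <<'E'
from fit import *
c=cams.camera("scene");cv2.imwrite("pics/a6.png",cv2.resize(c["color"][130:280,250:450],None,fx=4,fy=4))
P=cloud(c);m=(c["depth"]>0)&(abs(P[...,0]-.6)<.1)&(P[...,1]>.06)&(P[...,1]<.25)&(P[...,2]>.036)&(P[...,2]<.1)
p=P[m];q=p[p[:,2]>.079];print(circ(q),circ(q,.067),len(q),np.percentile(p[:,2],[1,99]))
E
```

```text
clock: 7.6
position: [0.5972, 0.0847, 0.1802]
ee_rot: [-0.001, 0.704, 0.002, 0.71]
ft_force: [0.1, 0.1, -0.2]
grip_width: 0.021
t 7.6 p [0.5972 0.0847 0.1802] x [ 0.009  0.003 -1.   ] y [-0.004  1.     0.003] z [1.    0.004 0.009] F [ 0.1  0.1 -0.2] w 0.021 q7 [-0.44  0.31  0.28  1.61 -0.09  1.22  1.43]
[0.6009 0.1426 0.0656] [0.6007 0.1429] 389 [0.036733   0.08605447]
```

View pics/a6.png

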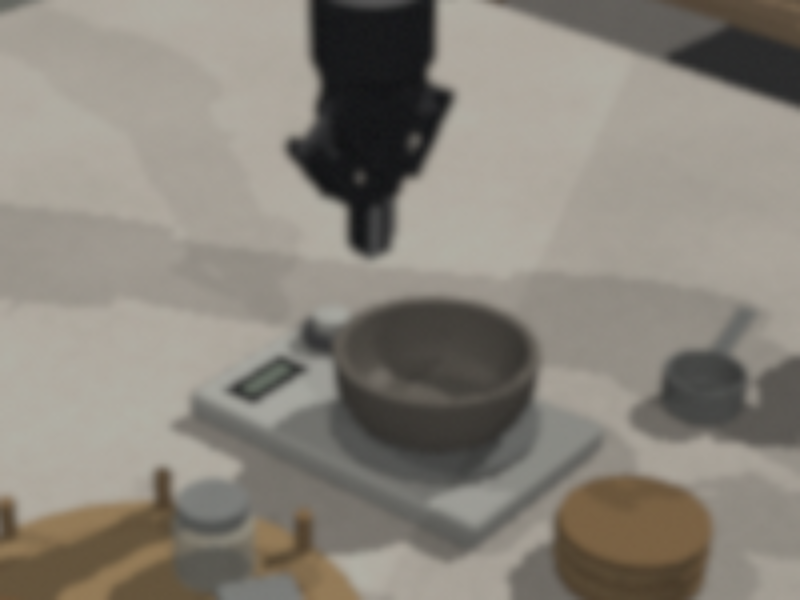

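```bash
python3 -m handwheel '0 22.5 -31.5 0 0 0 0; 0 23 -31.5 0 0 0 0; 0 23 -31.5 0 0 0 0; 0 23 -31.5 0 0 0 0; 40 0 0 0 0 0 0; 40 0 0 0 0 0 0; 25 0 0 0 0 0 0; 0 0 0 0 0 0 0'; python3 st.py;  python3 - <<'E'
from fit import *
c=cams.camera("scene");cv2.imwrite("pics/a7.png",cv2.resize(c["color"][130:280,250:450],None,fx=4,fy=4))
E
```

```text
clock: 8.45
position: [0.4649, 0.1739, 0.0654]
ee_rot: [-0.003, 0.709, 0.0, 0.705]
ft_force: [-0.6, 0.7, 0.9]
grip_width: 0.001
t 8.45 p [0.4649 0.1739 0.0654] x [-0.007 -0.003 -1.   ] y [-0.005  1.    -0.003] z [ 1.     0.005 -0.007] F [-0.6  0.7  0.9] w 0.001 q7 [-0.61  0.22  0.18  1.98 -0.05  0.95  1.17]
```

View pics/a7.png

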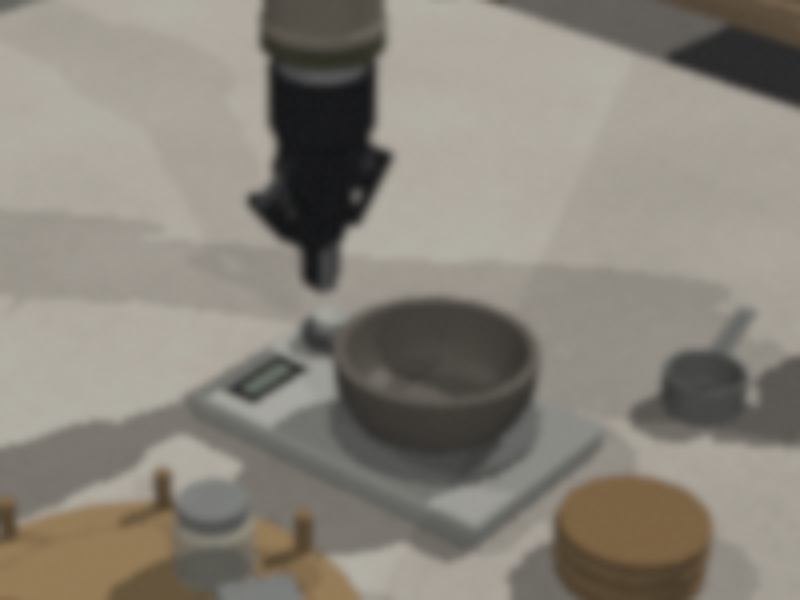

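```bash
python3 -m handwheel '6 2 6 0 0 0 0; 6 0 0 0 0 0 0; 3 0 0 0 0 0 0; 0 0 0 0 0 0 0'; python3 st.py; python3 -m handwheel '3 0 0 0 0 0 0; 0 0 0 0 0 0 0';
```

```text
clock: 8.9
position: [0.474, 0.177, 0.0542]
ee_rot: [-0.001, 0.707, 0.001, 0.707]
ft_force: [-0.2, 0.3, 0.3]
grip_width: 0.0
t 8.9 p [0.474  0.177  0.0542] x [-0.  0. -1.] y [-0.004  1.     0.   ] z [ 1.     0.004 -0.   ] F [-0.2  0.3  0.3] w 0.0 q7 [-0.61  0.25  0.18  1.97 -0.06  0.92  1.17]
clock: 9.1
position: [0.4738, 0.177, 0.0512]
ee_rot: [-0.001, 0.707, 0.001, 0.707]
ft_force: [-0.7, 0.0, -0.6]
grip_width: -0.001
```

```bash
for i in 1 2; do python3 -m handwheel '3 0 0 0 0 0 0; 0 0 0 0 0 0 0'|egrep 'posi|force'; done
```

```text
position: [0.4738, 0.1771, 0.0481]
ft_force: [0.8, 1.2, 0.3]
position: [0.4738, 0.177, 0.0449]
ft_force: [-0.5, -0.3, 0.1]
```

```bash
python3 -m handwheel '2 0 0 0 0 0 0; 0 0 0 0 0 0 0'|egrep 'posi|force';python3 -m handwheel '2 0 0 0 0 0 0; 0 0 0 0 0 0 0'|egrep 'posi|force'
```

```text
position: [0.474, 0.1771, 0.0432]
ft_force: [0.2, -0.3, 1.5]
position: [0.4741, 0.1772, 0.0413]
ft_force: [-0.9, -0.5, 3.2]
```

```bash
python3 -m handwheel '2 0 0 0 0 0 0; 0 0 0 0 0 0 0'|egrep 'posi|force';python3 -m handwheel '2 0 0 0 0 0 0; 0 0 0 0 0 0 0'|egrep 'posi|force'
```

```text
position: [0.4742, 0.1772, 0.0393]
ft_force: [-0.0, -0.3, 4.4]
position: [0.4742, 0.1772, 0.038]
ft_force: [-3.8, -1.9, 11.9]
```

The button bottomed out: force rose from 4.4 N to 11.9 N at about 6 mm of travel. Next I'll retract and move to the carousel's front peg.

```bash
python3 -m handwheel '0 0 0 0 0 0 0; -10 0 0 0 0 0 0; -45 0 0 0 0 0 0; -45 0 0 0 0 0 0; 0 -44 2 0 0 0 0; 0 -44 2 0 0 0 0; 0 -44 2 0 0 0 0; 0 -44 2 0 0 0 0'; python3 -m handwheel '0 -44 4 0 0 0 0; 0 -44 4 0 0 0 0; 0 -44 6 0 0 0 0; 0 -44 6 0 0 0 0; 0 0 0 0 0 0 0; 0 0 0 0 0 0 0'; python3 st.py; python3 - <<'E'
from fit import *
c=cams.camera("scene");cv2.imwrite("pics/b1.png",cv2.resize(c["color"][180:330,200:400],None,fx=4,fy=4))
E
```

```text
clock: 11.1
position: [0.4824, -0.0005, 0.1375]
ee_rot: [-0.001, 0.707, 0.002, 0.707]
ft_force: [0.7, -0.0, 0.1]
grip_width: 0.001
clock: 11.7
position: [0.503, -0.1757, 0.137]
ee_rot: [-0.001, 0.707, 0.001, 0.707]
ft_force: [0.5, 1.3, -0.0]
grip_width: 0.0
t 11.7 p [ 0.503  -0.1757  0.137 ] x [-0.001 -0.    -1.   ] y [-0.002  1.    -0.   ] z [ 1.     0.002 -0.001] F [ 0.5  1.3 -0. ] w 0.0 q7 [-0.18  0.21  0.49  1.85 -0.11  1.11  1.92]
```

View pics/b1.png

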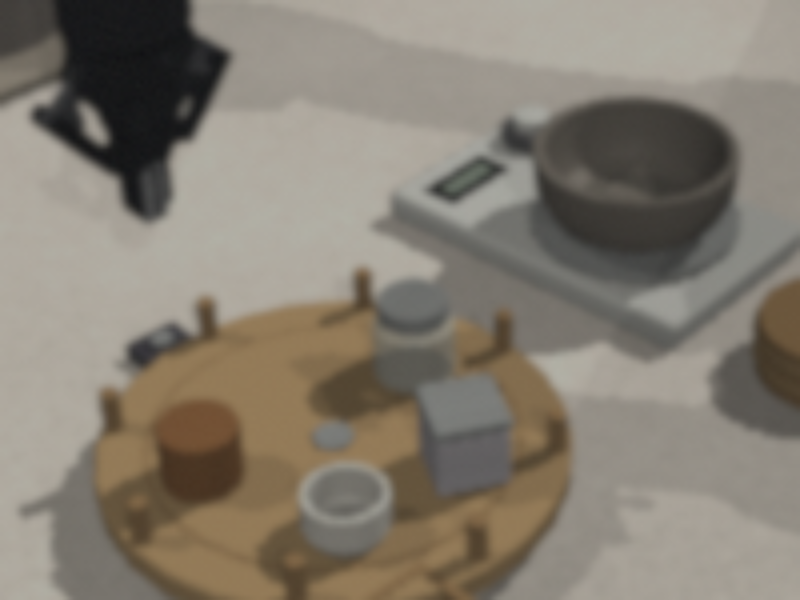

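```bash
python3 -m handwheel '40 -2 4 0 0 0 0; 40 0 0 0 0 0 0; 13 0 0 0 0 0 0; 0 0 0 0 0 0 0; 0 0 0 0 0 0 0'; python3 st.py
```

```text
clock: 12.25
position: [0.5083, -0.1764, 0.0457]
ee_rot: [-0.002, 0.707, 0.002, 0.708]
ft_force: [0.3, 0.4, 0.5]
grip_width: -0.003
t 12.25 p [ 0.5083 -0.1764  0.0457] x [ 0.001  0.    -1.   ] y [-0.005  1.     0.   ] z [1.    0.005 0.001] F [0.3 0.4 0.5] w -0.003 q7 [-0.15  0.35  0.46  1.91 -0.19  0.92  1.98]
```

```bash
python3 -m handwheel '0 4.5 -0.6 0.035 0 0 0; 0 9 -1.05 0.07 0 0 0; 0 9 -1.05 0.07 0 0 0; 0 9 -1.05 0.07 0 0 0; 0 9 -1.05 0.07 0 0 0; 0 4.5 -0.6 0.035 0 0 0; 0 0 0 0 0 0 0'; python3 st.py; python3 - <<'E'
from fit import *
c=cams.camera("scene");cv2.imwrite("pics/b2.png",cv2.resize(c["color"][180:330,200:400],None,fx=4,fy=4))
o=manip.get_obs()["position"][:2]-np.array([.6365,-.157]);print(np.hypot(*o),np.degrees(np.arctan2(o[1],o[0])))
P=cloud(c);m=(c["depth"]>0)&(P[...,2]>.069)&(P[...,2]<.08)&(np.hypot(P[...,0]-.6365,P[...,1]+.157)<.115)&(P[...,1]<-.17)
p=P[m];print("sugar",p.mean(0),len(p))
E
```

```text
clock: 12.95
position: [0.5099, -0.1308, 0.0462]
ee_rot: [0.122, 0.696, -0.121, 0.698]
ft_force: [0.8, -0.7, 0.1]
grip_width: -0.0
t 12.95 p [ 0.5099 -0.1308  0.0462] x [ 0.003  0.    -1.   ] y [0.338 0.941 0.002] z [ 0.941 -0.338  0.003] F [ 0.8 -0.7  0.1] w -0.0 q7 [-0.28  0.33  0.51  1.94 -0.2   0.92  1.56]
0.1294635071916688 168.58310633387052
sugar [ 0.59824104 -0.2227708   0.07329443] 245
```

View pics/b2.png

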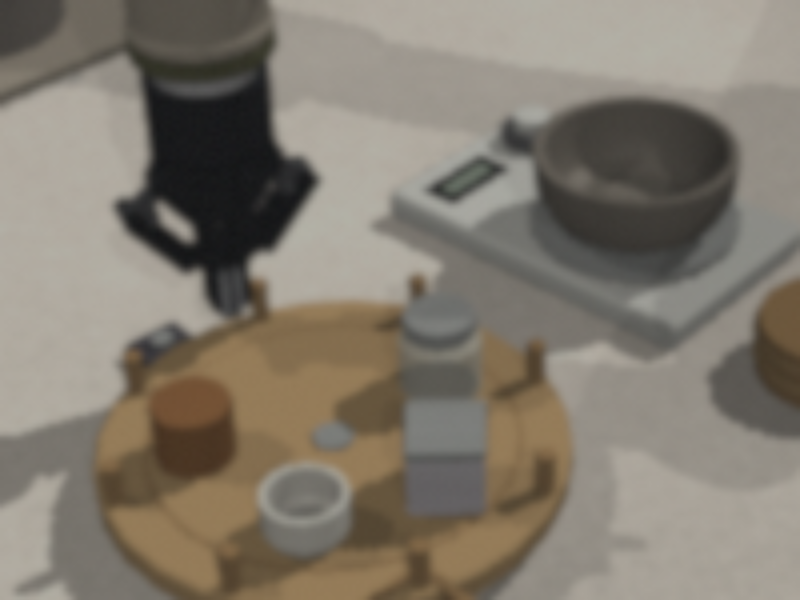

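The peg push works: the sugar moved from about 251° to 236° and is still standing at (190,425) in the crop. I'll continue.

```bash
python3 -m handwheel '0 4.5 -0.6 0.035 0 0 0; 0 9 -1 0.07 0 0 0; 0 9 -1 0.07 0 0 0; 0 9 -1 0.07 0 0 0; 0 9 -1 0.07 0 0 0; 0 9 -1 0.07 0 0 0; 0 4.5 -0.5 0.035 0 0 0; 0 0 0 0 0 0 0'; python3 st.py; python3 - <<'E'
from fit import *
c=cams.camera("scene");cv2.imwrite("pics/b3.png",cv2.resize(c["color"][180:330,200:400],None,fx=4,fy=4))
o=manip.get_obs();r=rot(o["ee_rot"]);d=np.array([.6365,-.157,0])-o["position"];print("C_t",r.T@d,np.hypot(*d[:2]),np.degrees(np.arctan2(-d[1],-d[0])))
r=cams.outline_of("scene","sugar_mid")
P=cloud(c)
for q in r[:3]:
    p=P[q["region"]];p=p[(p[:,2]>.069)&(p[:,2]<.08)]
    if len(p): print("sugar",q["conf"],p.mean(0),len(p))
E
```

```text
clock: 13.8
position: [0.5307, -0.0819, 0.0451]
ee_rot: [0.264, 0.656, -0.264, 0.656]
ft_force: [-0.1, 0.3, -0.1]
grip_width: 0.001
t 13.8 p [ 0.5307 -0.0819  0.0451] x [ 0.001  0.    -1.   ] y [0.692 0.722 0.001] z [ 0.722 -0.692  0.001] F [-0.1  0.3 -0.1] w 0.001 q7 [-0.41  0.36  0.56  1.92 -0.24  0.93  1.07]
C_t [0.045145   0.01946559 0.12813744] 0.12964997106194134 144.8819026532202
sugar 0.97 [ 0.57134916 -0.2024164   0.07320419] 222
```

View pics/b3.png

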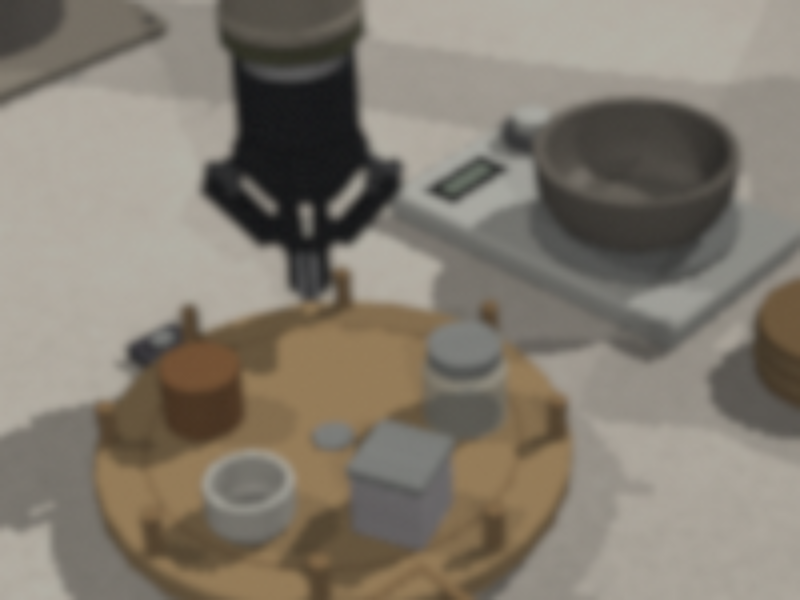

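```bash
python3 -m handwheel '0 4.5 -0.5 0.035 0 0 0; 0 9 -1 0.07 0 0 0; 0 9 -1 0.07 0 0 0; 0 9 -1 0.07 0 0 0; 0 9 -1 0.07 0 0 0; 0 9 -1 0.07 0 0 0; 0 9 -1 0.07 0 0 0; 0 4.5 -0.5 0.035 0 0 0'; python3 -m handwheel '0 0 0 0 0 0 0'; python3 st.py; python3 - <<'E'
from fit import *
c=cams.camera("scene");cv2.imwrite("pics/b4.png",cv2.resize(c["color"][180:330,200:400],None,fx=4,fy=4))
o=manip.get_obs();r=rot(o["ee_rot"]);d=np.array([.6365,-.157,0])-o["position"];print("C_t",r.T@d,np.hypot(*d[:2]),np.degrees(np.arctan2(-d[1],-d[0])))
P=cloud(c)
for q in cams.outline_of("scene","sugar_mid")[:3]:
    p=P[q["region"]];p=p[(p[:,2]>.069)&(p[:,2]<.08)]
    if len(p): print("sugar",q["conf"],p.mean(0),len(p))
E
```

```text
clock: 14.7
position: [0.5782, -0.0416, 0.0445]
ee_rot: [0.416, 0.572, -0.416, 0.572]
ft_force: [-0.6, -0.1, -0.3]
grip_width: 0.003
clock: 14.8
position: [0.5782, -0.0418, 0.0445]
ee_rot: [0.415, 0.572, -0.415, 0.573]
ft_force: [-0.6, 0.4, 0.6]
grip_width: -0.0
t 14.8 p [ 0.5782 -0.0418  0.0445] x [ 0. -0. -1.] y [0.951 0.311 0.   ] z [ 0.311 -0.951  0.   ] F [-0.6  0.4  0.6] w -0.0 q7 [-0.52  0.47  0.63  1.81 -0.33  0.97  0.57]
C_t [0.04448393 0.0200064  0.1274449 ] 0.12901514825315874 117.060793464562
sugar 0.86 [ 0.55990601 -0.16532348  0.07338409] 210
```

View pics/b4.png

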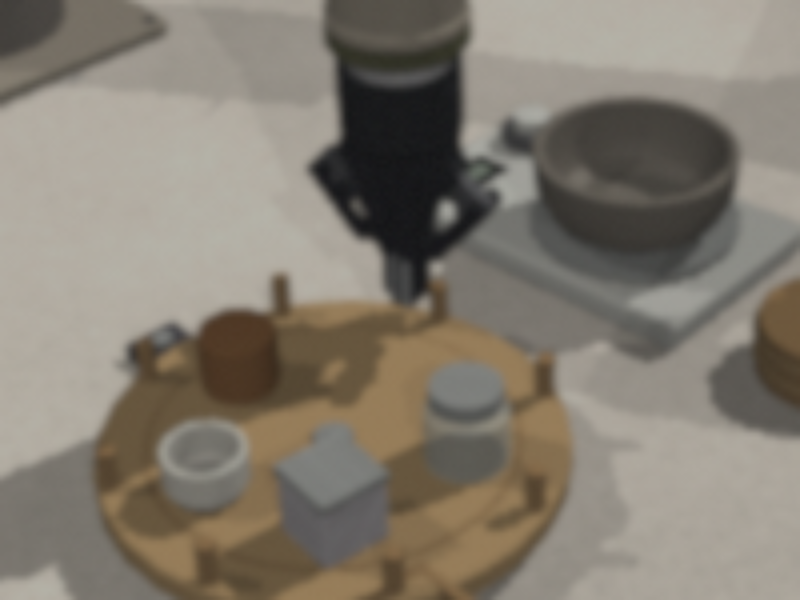

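```bash
python3 -m handwheel '0 4 -0.5 0.03 0 0 0; 0 4 -0.5 0.03 0 0 0; 0 0 0 0 0 0 0; 0 0 0 0 0 0 0; 0 -8 0 0 0 0 0; -20 0 0 0 0 0 0; -50 0 0 0 0 0 0; -50 0 0 0 0 0 0'; python3 st.py; python3 - <<'E'
from fit import *
P={}
for n in("scene","top"):
    c=cams.camera(n);Pc=cloud(c);cv2.imwrite(f"pics/b5{n}.png",cv2.resize(c["color"][180:330,200:400] if n=="scene" else c["color"][160:320,290:470],None,fx=4,fy=3.7))
    for q in cams.outline_of(n,"sugar_mid")[:3]:
        p=Pc[q["region"]];p=p[(p[:,2]>.068)&(p[:,2]<.08)]
        if len(p): print(n,"sugar",q["conf"],p.mean(0),len(p))
E
```

```text
clock: 15.7
position: [0.5759, -0.0408, 0.165]
ee_rot: [0.432, 0.56, -0.433, 0.559]
ft_force: [1.1, -0.0, -0.7]
grip_width: 0.001
t 15.7 p [ 0.5759 -0.0408  0.165 ] x [-0.002 -0.    -1.   ] y [ 0.968  0.252 -0.002] z [ 0.252 -0.968 -0.   ] F [ 1.1 -0.  -0.7] w 0.001 q7 [-0.6   0.32  0.71  1.71 -0.23  1.2   0.43]
scene sugar 0.7 [ 0.55968831 -0.16073434  0.07328376] 214
top sugar 0.8 [ 0.55588534 -0.15616113  0.07410933] 320
```

View pics/b5top.png

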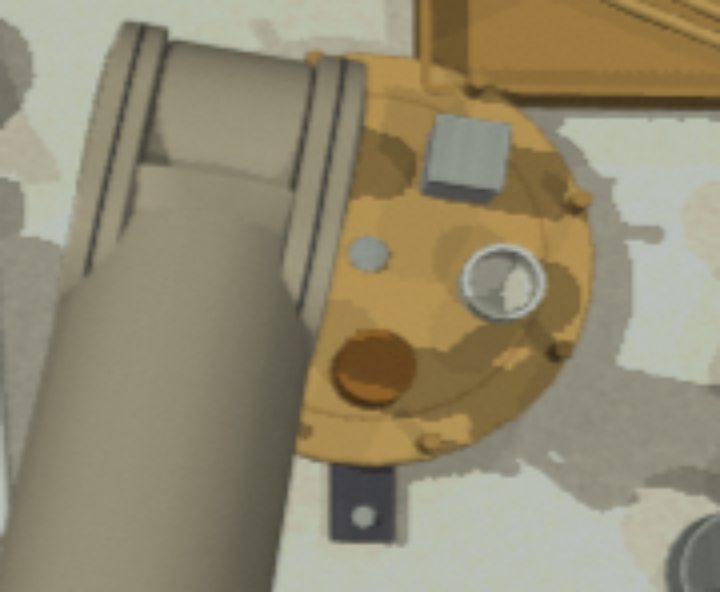

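```bash
python3 -m handwheel '0 0 0 -0.146 0 0 70; 0 0 0 -0.146 0 0 70; 0 0 0 -0.146 0 0 70; 0 0 0 -0.146 0 0 70; 0 0 0 -0.146 0 0 70; 0 0 0 -0.146 0 0 70; 0 0 0 -0.146 0 0 70; 0 0 0 -0.146 0 0 70' 40;  python3 -m handwheel '0 0 0 -0.146 0 0 70; 0 0 0 0 0 0 70'; python3 st.py
```

```text
clock: 16.7
position: [0.5762, -0.0404, 0.1626]
ee_rot: [0.05, 0.706, -0.05, 0.704]
ft_force: [-0.6, 0.7, 0.0]
grip_width: 0.816
clock: 16.9
position: [0.5763, -0.0405, 0.1628]
ee_rot: [-0.0, 0.708, 0.0, 0.706]
ft_force: [-0.7, 0.2, -0.2]
grip_width: 0.821
t 16.9 p [ 0.5763 -0.0405  0.1628] x [-0.002  0.    -1.   ] y [-0.001  1.     0.   ] z [ 1.     0.001 -0.002] F [-0.7  0.2 -0.2] w 0.821 q7 [-0.43  0.29  0.5   1.7  -0.15  1.19  1.68]
```

```bash
python3 -m handwheel '0 -39 -6 0 0 0 70; 0 -39 -6 0 0 0 70; 0 -39.5 -6.5 0 0 0 70; 30 0 0 0 0 0 70; 30 0 0 0 0 0 70; 0 0 0 0 0 0 70'; python3 st.py; python3 - <<'E'
from fit import *
for n in("scene",):
    c=cams.camera(n);cv2.imwrite(f"pics/c1.png",cv2.resize(c["color"][180:330,180:380],None,fx=4,fy=4))
E
```

```text
clock: 17.5
position: [0.5555, -0.1572, 0.0999]
ee_rot: [0.003, 0.71, -0.002, 0.704]
ft_force: [-0.2, 0.7, 0.5]
grip_width: 0.819
t 17.5 p [ 0.5555 -0.1572  0.0999] x [-0.008  0.001 -1.   ] y [0.006 1.    0.001] z [ 1.    -0.006 -0.008] F [-0.2  0.7  0.5] w 0.819 q7 [-0.25  0.37  0.54  1.76 -0.21  1.07  1.93]
```

View pics/c1.png

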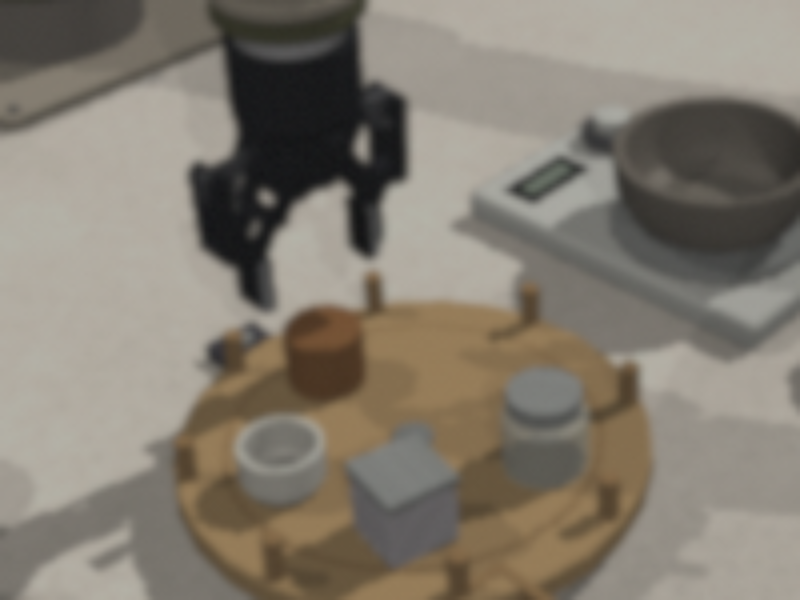

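The fingers are either side of the sugar (324,350 in the crop), with room all round. I'll descend and grip.

```bash
python3 -m handwheel '20 0 1 0 0 0 70; 20 0 0 0 0 0 70; 13 0 0 0 0 0 70; 0 0 0 0 0 0 70; 0 0 0 0 0 0 35; 0 0 0 0 0 0 35; 0 0 0 0 0 0 35; 0 0 0 0 0 0 35' 40; python3 st.py
```

```text
clock: 18.35
position: [0.5606, -0.1581, 0.0528]
ee_rot: [0.001, 0.706, -0.001, 0.708]
ft_force: [-1.8, 0.5, 6.1]
grip_width: 0.545
t 18.35 p [ 0.5606 -0.1581  0.0528] x [ 0.002 -0.    -1.   ] y [ 0.002  1.    -0.   ] z [ 1.    -0.002  0.002] F [-1.8  0.5  6.1] w 0.545 q7 [-0.23  0.44  0.52  1.79 -0.26  0.98  1.97]
```

```bash
python3 -m handwheel '0 0 0 0 0 0 35; -15 0 0 0 0 0 35; -30 0 0 0 0 0 35; -40 0 0 0 0 0 35; -30 0 0 0 0 0 35; 0 0 0 0 0 0 35'; python3 st.py; python3 - <<'E'
from fit import *
c=cams.camera("scene");cv2.imwrite("pics/c2.png",cv2.resize(c["color"][160:310,190:390],None,fx=4,fy=4))
P=cloud(c);o=manip.get_obs()["position"]
m=(c["depth"]>0)&(abs(P[...,0]-.6)<.1)&(P[...,1]>.06)&(P[...,1]<.25)&(P[...,2]>.079)&(P[...,2]<.1)
print("bowl",circ(P[m],.067))
m=(c["depth"]>0)&(np.hypot(P[...,0]-o[0],P[...,1]-o[1])<.03)&(P[...,2]>.09)&(P[...,2]<.2)
g=c["color"][m].astype(int);k=(g[:,2]>g[:,0]+25);p=P[m][k];print(len(p),np.percentile(p,[2,50,98],axis=0))
E
```

```text
clock: 18.95
position: [0.562, -0.1588, 0.172]
ee_rot: [0.001, 0.704, -0.001, 0.71]
ft_force: [-0.4, -0.8, -1.0]
grip_width: 0.542
t 18.95 p [ 0.562  -0.1588  0.172 ] x [ 0.008 -0.001 -1.   ] y [ 0.002  1.    -0.001] z [ 1.    -0.002  0.008] F [-0.4 -0.8 -1. ] w 0.542 q7 [-0.27  0.3   0.57  1.69 -0.17  1.2   1.9 ]
bowl [0.6005 0.1426]
334 [[ 0.54442447 -0.18271524  0.15967783]
 [ 0.57537603 -0.16441349  0.18578383]
 [ 0.58279902 -0.13880821  0.19465006]]
```

View pics/c2.png

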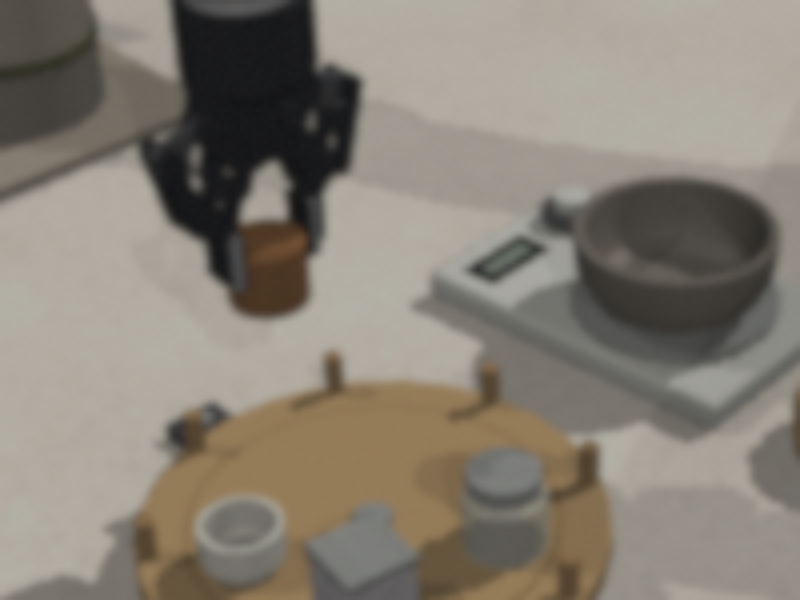

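```bash
python3 -m handwheel '0 25 3 0 0 0 35; 0 45 5 0 0 0 35; 0 45 6 0 0 0 35; 0 45 6 0 0 0 35; 0 45 6 0 0 0 35; 0 45 5 0 0 0 35; 0 33 4 0 0 0 35; 0 20 2 0 0 0 35'; python3 -m handwheel '10 0 0 0 0 0 35; 20 0 0 0 0 0 35; 10 0 0 0 0 0 35; 0 0 0 0 0 0 35'; python3 st.py; python3 - <<'E'
from fit import *
c=cams.camera("scene");cv2.imwrite("pics/c3.png",cv2.resize(c["color"][130:280,250:450],None,fx=4,fy=4))
P=cloud(c);o=manip.get_obs()["position"]
m=(c["depth"]>0)&(np.hypot(P[...,0]-o[0],P[...,1]-o[1])<.035)&(P[...,2]>.09)&(P[...,2]<.2)
g=c["color"][m].astype(int);k=(g[:,2]>g[:,0]+25);p=P[m][k];print(len(p),np.percentile(p,[2,50,98],axis=0))
E
```

```text
clock: 19.8
position: [0.5964, 0.1485, 0.1655]
ee_rot: [-0.0, 0.708, 0.001, 0.707]
ft_force: [0.4, 0.2, -1.2]
grip_width: 0.546
clock: 20.2
position: [0.5962, 0.1432, 0.1244]
ee_rot: [0.001, 0.708, -0.002, 0.706]
ft_force: [0.1, 0.2, -0.2]
grip_width: 0.542
t 20.2 p [0.5962 0.1432 0.1244] x [-0.003 -0.002 -1.   ] y [ 0.004  1.    -0.002] z [ 1.    -0.004 -0.003] F [ 0.1  0.2 -0.2] w 0.542 q7 [-0.63  0.4   0.41  1.64 -0.17  1.14  1.39]
226 [[0.58589768 0.11761283 0.10766709]
 [0.60894076 0.1336085  0.13223198]
 [0.61761023 0.16167619 0.14624266]]
```

View pics/c3.png

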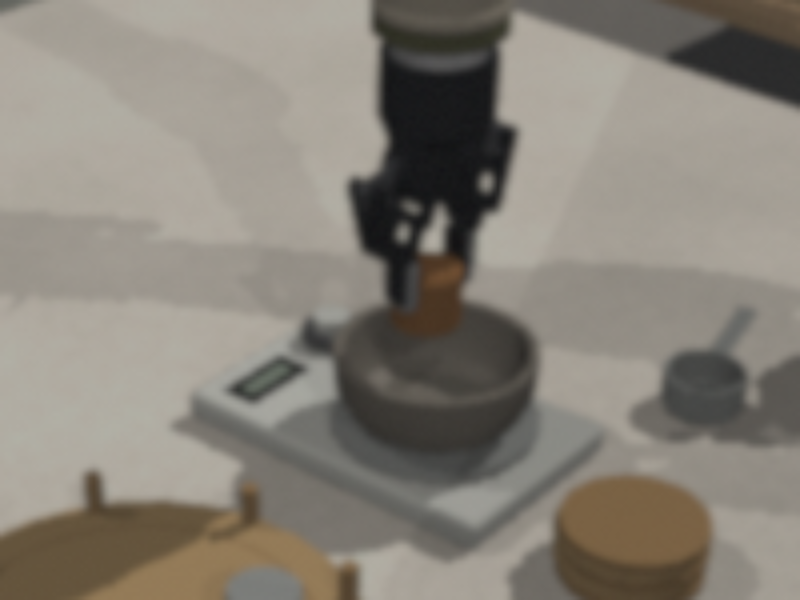

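```bash
python3 -m handwheel '15 0 2 0 0 0 35; 20 0 1 0 0 0 35; 15 0 0 0 0 0 35; 8 0 0 0 0 0 35; 0 0 0 0 0 0 35; 0 0 0 0 0 0 35'; python3 -m handwheel '2 0 0 0 0 0 35; 0 0 0 0 0 0 35'|egrep 'pos|force';python3 -m handwheel '2 0 0 0 0 0 35; 0 0 0 0 0 0 35'|egrep 'pos|force'
```

```text
clock: 20.85
position: [0.6006, 0.1451, 0.0687]
ee_rot: [0.001, 0.707, -0.001, 0.707]
ft_force: [-0.0, -0.2, -0.6]
grip_width: 0.545
position: [0.6005, 0.1453, 0.0668]
ft_force: [0.2, -0.9, -0.4]
position: [0.6002, 0.1452, 0.0642]
ft_force: [0.2, 0.7, -1.6]
```

```bash
for k in 1; do python3 -m handwheel '3 0 0 0 0 0 35; 0 0 0 0 0 0 35'|egrep 'pos|force';python3 -m handwheel '2 0 0 0 0 0 35; 0 0 0 0 0 0 35'|egrep 'pos|force';python3 -m handwheel '1 0 0 0 0 0 35; 0 0 0 0 0 0 35'|egrep 'pos|force'; done
```

```text
position: [0.6, 0.1451, 0.0609]
ft_force: [0.5, -0.3, -1.6]
position: [0.6001, 0.1451, 0.059]
ft_force: [-1.1, -0.3, -1.0]
position: [0.6002, 0.1451, 0.0582]
ft_force: [1.1, 0.0, -0.9]
```

```bash
python3 -m handwheel '1.5 0 0 0 0 0 35; 0 0 0 0 0 0 35'|egrep 'pos|force';python3 -m handwheel '1 0 0 0 0 0 35; 0 0 0 0 0 0 35'|egrep 'pos|force'
```

```text
position: [0.6003, 0.1451, 0.0569]
ft_force: [-0.5, -0.6, 0.6]
position: [0.6004, 0.1452, 0.0568]
ft_force: [-4.5, -1.0, 9.9]
```

```bash
python3 -m handwheel '-1 0 0 0 0 0 35; 0 0 0 0 0 0 58; 0 0 0 0 0 0 60; 0 0 0 0 0 0 60; -10 0 0 0 0 0 60; -25 0 0 0 0 0 60; -40 0 0 0 0 0 60'; python3 -m handwheel '-40 0 0 0 0 0 60; -40 0 0 0 0 0 60; 0 0 -40 0 0 0 60; 0 0 -40 0 0 0 60; 0 0 0 0 0 0 60; 0 0 0 0 0 0 60; 0 0 0 0 0 0 60'; python3 - <<'E'
from fit import *
c=cams.camera("scene");cv2.imwrite("pics/d1.png",cv2.resize(c["color"][170:350,200:440],None,fx=3.3,fy=3.3))
P=cloud(c)
m=(c["depth"]>0)&(abs(P[...,0]-.6)<.1)&(P[...,1]>.06)&(P[...,1]<.25)&(P[...,2]>.079)&(P[...,2]<.1)
print("bowl",circ(P[m],.067))
m=(c["depth"]>0)&(np.hypot(P[...,0]-.6,P[...,1]-.145)<.05)&(P[...,2]>.04)&(P[...,2]<.1)
g=c["color"][m].astype(int);k=(g[:,2]>g[:,0]+25);p=P[m][k];print(len(p),np.percentile(p,[2,50,98],axis=0))
for t in("jar_mid","tin_mid","cellar_mid"):
    r=cams.outline_of("scene",t)[0];p=P[r["region"]];print(t,r["conf"],np.median(p,0))
E
```

```text
clock: 22.95
position: [0.5988, 0.1447, 0.1312]
ee_rot: [0.0, 0.708, -0.001, 0.706]
ft_force: [0.3, -0.2, 0.5]
grip_width: 0.701
clock: 23.65
position: [0.521, 0.1453, 0.2125]
ee_rot: [0.001, 0.707, -0.001, 0.708]
ft_force: [0.0, -0.1, 0.0]
grip_width: 0.698
bowl [0.6006 0.1429]
216 [[0.57733547 0.11715616 0.05927982]
 [0.60392221 0.13627505 0.07602817]
 [0.6210944  0.16272634 0.0799887 ]]
jar_mid 0.97 [ 0.7180084  -0.12898781  0.0712817 ]
tin_mid 0.69 [ 0.70938186 -0.22114603  0.07526202]
cellar_mid 0.85 [ 0.61339607 -0.23604967  0.05280513]
```

View pics/d1.png

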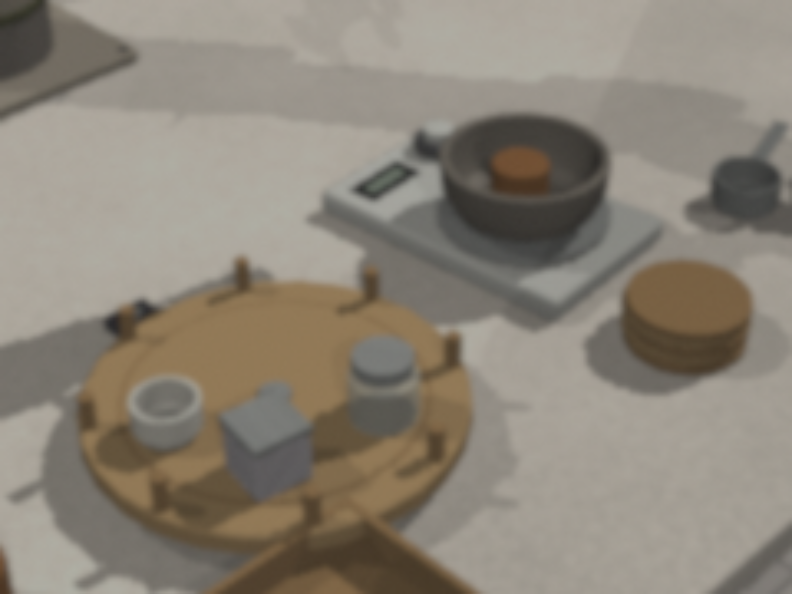

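The sugar is standing in the middle of the bowl at (520,170). The jar, tin and salt dish are upright on the carousel, and the coasters and the small measuring cup, which show in this crop, are in place. The gripper is clear, so I'll hand in.

```bash
python3 -c "
from workcell import hand_in
print(hand_in())"
```

```text
the job is handed in; nothing more can be done
None
```

The job is done and handed in at about 24 s of the 64 s allowed; `hand_in()` gives no verdict, so I don't have a confirmed pass.

- **Bowl:** I pinched the rim, set the bowl on the platform and let go. The last scene-camera fit puts its axis at (0.601, 0.143), about 2–3 mm from the platform centre I measured.
- **Tare:** I pressed the button once, to its stop (about 6 mm, reaching 12 N), then released it. I judged this from the force and height readings, as the button's travel can't be read directly.
- **Carousel:** I turned it clockwise about 71° by pushing the front peg with closed fingers. The sugar stopped within a few millimetres of the tongue's centre line.
- **Sugar:** I gripped it only once it faced front, lowered it until it touched the bowl floor (10 N on the last step), let go and backed away. The last picture shows it standing in the middle of the bowl, and I did not tare again.

The last picture also shows the jar, tin and salt dish upright on the plate, and the coasters and small cup in place. The large cup was outside that picture, but the arm never went near it.

The two cameras disagreed by 2–5 mm throughout, so I used values in between; that is well inside the tolerances. No check failed.

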